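# Roll a pipe stub into the V-block and up to its stop

### The arm

A 7-joint arm with a two-finger parallel gripper is mounted at the origin on the work surface. World frame = base frame: x ahead of the robot, y to its left, z up, the work surface at z = 0. Lengths are in m, angles in rad, forces in N, time in s.
With the tool pointing down it reaches from about 0.4 to 0.85 m from the base axis. Payload 4.4 kg.
Tool frame: the origin (TCP) lies midway between the tips of the shut fingers; the grasp point (between the pads) lies 19 mm behind it; z points along the fingers, y is the direction in which the jaws open and shut (so a half turn about z gives the same grasp; the last joint's range is limited). The gripper opens to 94 mm and grips with 3 to 60 N. Pads are 16 mm wide; open, the fingers measure 119 mm over their backs; the gripper's body (75 mm by 177 mm) begins 78 mm behind the grasp point.
Start: joints at [-1.182, 0.628, 0.038, 1.517, -0.027, 0.996, -0.02], TCP at [0.286, 0.584, 0.168] pointing down, gripper open.
Joint ranges: [-3.06, 3.06], [-0.37, 2.12], [-1.25, 1.32], [0.18, 2.47], [-1.1, 4.24], [0.23, 1.98], [-2.94, 2.94]. Speed limits (rad/s): [2.57, 2.57, 3.14, 3.14, 3.14, 3.14, 3.14].

### API

Orientations are given as a unit quaternion [w, x, y, z].
In Python, from rig import * gives the robot as it stands.
- The arm moves only by the shell command python3 -m handwheel 'ROWS' [OPENING]. ROWS is a JSON object of lists of equal length, an entry for each row: "slide": the shift along the world's x, y, z in mm, a list of three; "dr": the turn, a rotation vector about the world's x, y, z in rad, a list of three. A call has 1 to 5 rows; each row shifts and turns the commanded pose from where the row before left it; what a row does not reach is not made up. A row lasts 1/10 s, in which the tool goes at most 50 mm and 8.59 degrees, less where a joint would pass 70% of its speed; a pose out of reach is approached as far as the arm can. A call with a gripper value outside its range is refused whole. OPENING is the opening, from 0 (shut) to 1 (fully open), set as the call begins (- or left out, the last holds). The fingers move at their own pace and stop on an object; the grip force is fixed at half the most. Time passes only in rows, so rows that do not move let the fingers close. It gives the time, the measured TCP pose, the force and the opening at its end, in the units of the state.
- read_state(): the state, without advancing time (a new reading comes with each control period).
- snapshot(name): name is "scene" or "top" or "wrist"; returns a dict with "pixels" (480x640x3 uint8, red, green, blue), "K" (3x3 intrinsics, pixels), "world_from_camera" (4x4, takes a point from camera to world coordinates); the wrist camera has in their place "T_tool_cam" (4x4, takes a point from camera to tool coordinates, whose origin is the TCP and whose axes are the flange's). Camera axes: x right, y up, looking along -z (the intrinsics and any distortion apply to the point x, -y, -z); pixel columns grow to the right and rows downward; lengths in m; the calibration is good to about 2 mm. A picture is of the moment at which its call begins: read the wrist's pose just before it. There is no depth.
- finish_job(): hands the job in, once; it reports no verdict.
The state is a dict: "time": time; "joints": joint angles; "dq": joint speeds; "joint_torque": joint torques, N m; "position": TCP position; "tcp_rot": TCP orientation; "contact_force": force on the tool from outside, world axes, zero at the start; "ft_torque": the same for the moment, N m; "grip_width": finger opening in m.
Only numpy, scipy, OpenCV 4.12 (cv2) and the standard library are available. Lean on these libraries where they do the work, as an engineer would, in place of code of your own. Each camera call takes 0.05 s, during which the arm holds its last target. There are 200 camera calls.

### The job

Roll the steel pipe stub across the table by pushing on its side with the fingers, up the ramp of the wooden V-block until it drops into the V, then push on its free end so that it slides along the V until its other end is against the steel stop plate. Nothing is to be pinched, lifted or carried, the stub has to roll rather than be dragged over the table, and the tin, the pipe coupling and the paintbrush stay where they are.

Things in the scene. Friction and masses are not known exactly. Their poses are not given: they have to be found in the camera images.
- vblock: Wooden V-block (pipe cradle) fixed to the table. Origin: on the table under the bottom line of the V. +x: direction in which the stub is rolled in; y runs along the V; z up. Covers x -105 to +60 mm, y -150 to +115 mm. A ramp rises from the table at x = -105 mm to a crest 11 mm high at x = -15 mm; beyond it lies the V. Steel stop plate across the +y end; the -y end is open.
- seat (a point): Point where a seated stub's axis passes: above the bottom line of the V at the V-block's x = y = 0, 27 mm above the table. From the crest the V falls at 35 degrees to its bottom line (1 mm high, x = 0), then rises at 35 degrees to 29 mm at x = 40 mm, then flat to x = 60 mm. Axes as the V-block's.
- stop_face (a point): Point on the stop plate's inner face (V-block x = 0, y = +100 mm, 27 mm high), where the centre of the stub's far end comes to lie. The plate is 45 mm high, 12 mm thick, and spans V-block x = -40 to +60 mm. Axes as the V-block's.
- pipe: Steel pipe stub with black plugged ends: cylinder 42 mm in diameter, 150 mm long, 0.3 to 0.65 kg, on the table on the ramp's side of the V-block, within 10 degrees of parallel to the V. Pressed steadily it can stick to the fingers and skid; short nudges keep it rolling. Origin at its centre (21 mm up). Its y is its axis, pointing to the end that goes to the stop; x and z turn with it.
- pipe_near (a point): Centre of the stub's free end face (y = -75 mm), the end to push on along the V.
- pipe_far (a point): Centre of the stub's other end face (y = +75 mm), the end that comes against the stop plate.
- tin: Bystander: upright tin, 68 mm in diameter, 75 mm high, behind the V-block. Origin under its base.
- coupling: Bystander: dark steel pipe coupling standing on end, 58 mm outside diameter, 45 mm high, on the stop's side of the rolling lane. Origin under its base.
- paintbrush: Bystander: paintbrush lying behind the tin, about 200 mm long. Origin under its middle.
Not all that is in view belongs to the job. Of the things that look like the pipe, the middle-sized one is meant.

How it is judged:
On the way, in this order (a step that is already met when the one before it is completed fails the run):
1. the stub has rolled at least a quarter turn on the table (angle between pipe's own z axis and vertical above 1.57 rad and height (world z) of pipe below 0.026 m and x of pipe in the frame of vblock below -0.07 m).
2. the stub lies in the V (x of pipe in the frame of vblock between -0.005 and 0.005 m and height (world z) of pipe below 0.0295 m and angle between the y axis of pipe and the y axis of vblock, either way round below 0.06 rad), for 0.2 s.
At the end, for the whole second after the job is handed in: The stub lies at rest in the V (axis within 4 mm of the V's middle plane, no more than 29 mm above the table, within 0.05 rad of parallel to the V) with its far end within 5 mm of the stop plate (x of pipe in the frame of vblock between -0.004 and 0.004 m and height (world z) of pipe below 0.029 m and angle between the y axis of pipe and the y axis of vblock, either way round below 0.05 rad and y of pipe_far in the frame of stop_face between -0.005 and 0.005 m and linear speed of pipe below 0.01 m/s and angular speed of pipe below 0.2 rad/s); the robot touches nothing.
It fails at once if the stub is lifted or carried (over 6 mm off the table before the ramp, or over 13 mm higher than when rolling over the ramp's crest anywhere) ((x of pipe in the frame of vblock below -0.12 m and height (world z) of pipe above 0.027 m) or height (world z) of pipe above 0.045 m).
It fails at once if the stub's axis is tipped more than 0.2 rad out of level (angle between pipe's own y axis and vertical below 1.37 rad or angle between pipe's own y axis and vertical above 1.77 rad).
It fails at once if a bystander is pushed more than 15 mm (distance of any of tin, coupling, paintbrush from where it was at the start of the episode above 0.015 m).
It also fails if it takes over 61 s, if anything falls off the work surface, if the arm or the gripper's body presses on something with over 40 N, if the wrist force passes 120 N, or if a joint passes its speed limit or range.

## Working session

There is one attempt and no reset: what is moved stays moved. The work goes in short steps, Python scripts to look and compute and a shell command to move; the robot and the scene stay as the last step left them, time stands still between calls to the robot, and variables do not carry over. Pictures are saved under pics/ and viewed, about 8 in all and at most 12, crops included, and the job is handed in when it is done.

```bash
mkdir -p pics; cat > h.py <<'E'
from rig import *
import numpy as np, cv2
def snap(n,save=None):
    s=snapshot(n)
    if save: cv2.imwrite('pics/'+save+'.png',s['pixels'][:,:,::-1])
    return s
def ray(s,uv,T=None):
    K=np.array(s['K']);T=np.array(s['world_from_camera']) if T is None else T
    d=np.linalg.inv(K)@[uv[0],uv[1],1]; d=T[:3,:3]@[d[0],-d[1],-d[2]]
    return T[:3,3],d
def onz(s,uv,z,T=None):
    o,d=ray(s,uv,T); return o+d*(z-o[2])/d[2]
def proj(s,p,T=None):
    T=np.array(s['world_from_camera']) if T is None else T
    c=np.linalg.inv(T)@[*p,1]; q=np.array(s['K'])@[c[0],-c[1],-c[2]]; return q[:2]/q[2]
E
python3 - <<'E'
from h import *
a=snap('top','top0');b=snap('scene','scene0')
for s in(a,b): print({k:np.round(v,3).tolist() for k,v in s.items() if k!='pixels'})
print(read_state())
E
ls
```

```text
{'K': [[477.712, 0.0, 323.847], [0.0, 477.712, 238.514], [0.0, 0.0, 1.0]], 'world_from_camera': [[-0.009, 0.99, -0.141, 0.403], [-1.0, -0.011, -0.013, -0.069], [-0.014, 0.141, 0.99, 0.997], [0.0, 0.0, 0.0, 1.0]]}
{'K': [[509.92, 0.0, 319.553], [0.0, 509.92, 239.567], [0.0, 0.0, 1.0]], 'world_from_camera': [[0.001, -0.583, 0.812, 1.265], [1.0, 0.009, 0.005, -0.081], [-0.01, 0.812, 0.583, 0.587], [0.0, 0.0, 0.0, 1.0]]}
{'time': 0.1, 'joints': array([-1.18183635,  0.62924111,  0.03846982,  1.51823399, -0.02702064,
        0.99629694, -0.0199725 ]), 'dq': array([ 0.00196269, -0.00406244, -0.00091421, -0.00341909,  0.00121377,
       -0.00148481,  0.00113856]), 'joint_torque': array([ 1.74833523e-03, -5.50789726e+01,  1.14688743e+00, -1.87117302e+01,
       -5.22108853e-02,  1.92095933e-02,  3.47356831e-05]), 'position': array([0.28520757, 0.58336936, 0.16716558]), 'tcp_rot': array([-1.81069706e-04,  2.25427229e-01,  9.74259655e-01, -8.10455882e-04]), 'contact_force': array([-0.02035093, -0.46849404, -0.24938659]), 'ft_torque': array([ 0.03833852,  0.02293847, -0.02140837]), 'grip_width': 0.09429908085973458}
h.py
pics
```

View pics/top0.png

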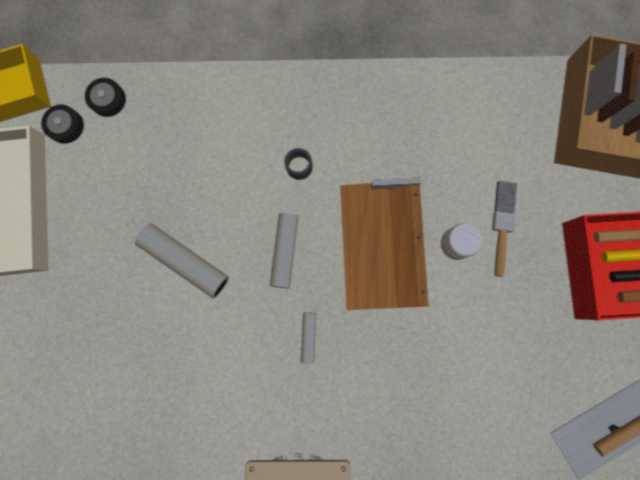

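View pics/scene0.png

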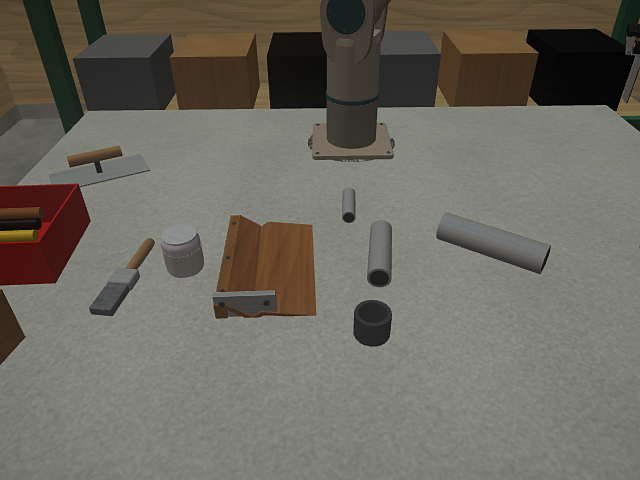

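The top view shows three pipes: the large one at (182,260), the middle at (285,250) and the small at (309,338). The middle one is the target. The V-block is at (385,245) with its stop plate at the top (396,183), so rolling goes image-right, which is world -y, and sliding goes world +x. The coupling is at (298,163), the tin at (462,241) and the brush at (503,230).

```bash
python3 - <<'E'
from h import *
s=snap('top');im=s['pixels'];hsv=cv2.cvtColor(im,cv2.COLOR_RGB2HSV)
def big(m,roi):
    x0,y0,x1,y1=roi;M=np.zeros_like(m);M[y0:y1,x0:x1]=m[y0:y1,x0:x1]
    c=max(cv2.findContours(M,cv2.RETR_EXTERNAL,cv2.CHAIN_APPROX_NONE)[0],key=cv2.contourArea);return c
wood=((hsv[...,1]>100)&(hsv[...,0]<25)).astype(np.uint8)*255
c=big(wood,(325,150,440,330))
ap=cv2.approxPolyDP(c,3,True)[:,0];print('wood poly',ap.tolist())
for p in ap: print(p,onz(s,p,0).round(4),onz(s,p,.029).round(4))
# stub: smooth, differ from table
bg=cv2.medianBlur(im,5).astype(int)
g=bg.mean(2);tab=np.median(g[200:300,240:265]);print('table',tab, 'pipe',g[250,283:288], bg[250,285],bg[200,230])
hs=cv2.cvtColor(cv2.medianBlur(im,5),cv2.COLOR_RGB2HSV)
m=(g<tab-18).astype(np.uint8)*255
for n,roi,z in (('pipe',(262,205,305,295),.021),('coup',(275,140,322,188),.045),('small',(295,305,325,370),.012)):
    c=big(m,roi);r=cv2.minAreaRect(c);print(n,r)
    b=cv2.boxPoints(r);d=sorted([(np.linalg.norm(b[i]-b[(i+1)%4]),i) for i in range(4)])
    e=[(b[i]+b[(i+1)%4])/2 for _,i in d[:2]]
    P=[onz(s,q,z) for q in e];print([p.round(4).tolist() for p in P],np.linalg.norm(P[0]-P[1]))
st=(g>0).astype(np.uint8)
crop=im[130:330,250:470];o=cv2.resize(crop,None,fx=3,fy=3,interpolation=cv2.INTER_CUBIC)
cv2.imwrite('pics/crop1.png',o[:,:,::-1])
E
```

```text
wood poly [[341, 186], [347, 309], [427, 305], [418, 185], [373, 190], [370, 184]]
[341 186] [ 0.6584 -0.094   0.    ] [ 0.651  -0.0933  0.029 ]
[347 309] [ 0.3977 -0.1028  0.    ] [ 0.3979 -0.1018  0.029 ]
[427 305] [ 0.4044 -0.2677  0.    ] [ 0.4044 -0.262   0.029 ]
[418 185] [ 0.6585 -0.2585  0.    ] [ 0.6511 -0.253   0.029 ]
[373 190] [ 0.6488 -0.1622  0.    ] [ 0.6416 -0.1595  0.029 ]
[370 184] [ 0.662  -0.1561  0.    ] [ 0.6545 -0.1536  0.029 ]
table 150.66666666666666 pipe [137.         137.33333333 137.33333333 137.33333333 137.        ] [133 136 143] [155 155 149]
pipe ((276.7460021972656, 249.90048217773438), (10.364234924316406, 74.40096282958984), 4.5377726554870605)
[[0.5973, 0.035, 0.021], [0.4435, 0.0463, 0.021]] 0.15418125380887598
coup ((298.5, 164.0), (32.0, 29.0), 90.0)
[[0.7287, -0.006, 0.045], [0.6606, -0.0059, 0.045]] 0.0681569062269279
small ((303.5037536621094, 336.95684814453125), (6.973683834075928, 50.33180236816406), 4.969740390777588)
[[0.3927, -0.0181, 0.012], [0.2931, -0.0089, 0.012]] 0.10000604766380768
```

View pics/crop1.png

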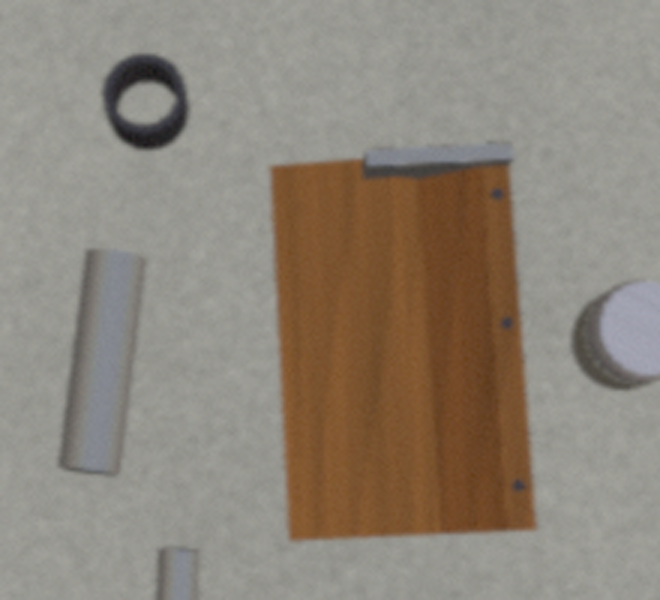

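The crop confirms the middle stub, at full-image corners of about (279,213), (298,215), (289,288) and (271,285). The V's axis is yawed about +0.035 rad from world x and the stub about -0.12. I'll move the tool beside the stub on its +y side, with the jaws along the V.

```bash
python3 -m handwheel '{"slide":[[20,-38,0],[20,-38,0],[20,-38,0],[20,-38,0],[20,-38,0]],"dr":[[0,0,-0.09],[0,0,-0.09],[0,0,-0.09],[0,0,-0.09],[0,0,-0.09]]}' 1 | tail -1 | cut -c1-100
python3 -m handwheel '{"slide":[[20,-38,0],[20,-38,0],[20,-38,0],[20,-38,0],[20,-38,0]],"dr":[[0,0,-0.09],[0,0,-0.09],[0,0,-0.09],[0,0,-0.09],[0,0,-0.09]]}'| tail -1 | cut -c1-100
python3 -m handwheel '{"slide":[[20,-38,0],[15,-30,0],[0,0,0]],"dr":[[0,0,-0.09],[0,0,-0.09],[0,0,0]]}'
cat >> h.py <<'E'
O=np.array([.546,-.200]);A=.035
def toV(p):
    d=np.asarray(p)[:2]-O; return np.array([d@[np.sin(A),-np.cos(A)],d@[np.cos(A),np.sin(A)]])
E
python3 - <<'E'
from h import *
s=snap('top','top1')
for uv in((288.8,214.2),(280,286.5)): p=onz(s,uv,.03);print(p.round(4),toV(p).round(4))
q=read_state();print(q['position'],q['tcp_rot'],q['joints'].round(2))
w=snap('wrist','w1');print(np.round(w['T_tool_cam'],3).tolist(),np.round(w['K'],1).tolist())
E
```

```text
grip_width: 0.0941
grip_width: 0.0939
time: 1.45
position: [0.5227, 0.1298, 0.1682]
tcp_rot: [0.002, 0.698, 0.716, -0.001]
contact_force: [0.3, -0.8, 0.2]
grip_width: 0.0939
[0.5924 0.0152 0.03  ] [-0.2134  0.0539]
[0.444  0.0327 0.03  ] [-0.2362 -0.0938]
[0.52124789 0.1332233  0.16787966] [ 4.63405189e-04  6.95989049e-01  7.18052160e-01 -3.51811749e-04] [-0.54  0.49  0.35  1.84 -0.22  0.85 -0.05]
[[0.001, 0.963, 0.268, 0.078], [1.0, -0.001, 0.0, -0.0], [0.0, 0.268, -0.963, -0.217], [0.0, 0.0, 0.0, 1.0]] [[392.5, 0.0, 318.1], [0.0, 392.5, 231.5], [0.0, 0.0, 1.0]]
```

View pics/top1.png

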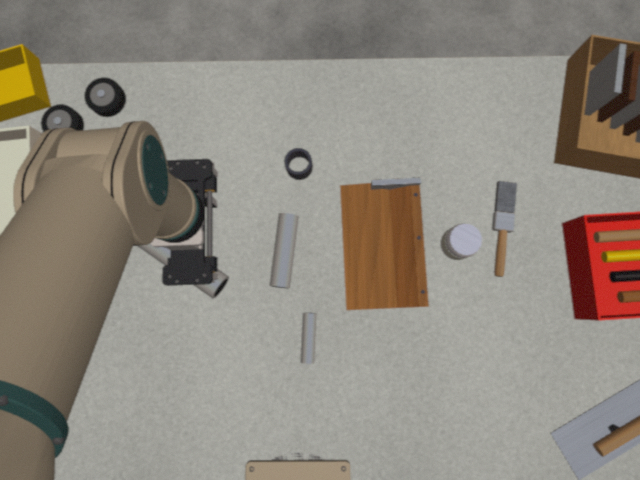

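The tool is beside the stub and the lane is clear. The stub runs from about (0.592,0.015) to (0.444,0.033), which is 149 mm long as it should be. Next I'll descend behind it.

```bash
python3 -m handwheel '{"slide":[[0,-10,-32],[0,-10,-32],[0,-10,-32],[0,-10,-32],[0,-5,-28]],"dr":[[0,0,0],[0,0,0],[0,0,0],[0,0,0],[0,0,0]]}'
python3 -m handwheel '{"slide":[[0,0,0],[0,0,0]],"dr":[[0,0,0],[0,0,0]]}'
cat >> h.py <<'E'
from scipy.spatial.transform import Rotation as R
def wT():
    q=read_state();T=np.eye(4);w=q['tcp_rot'];T[:3,:3]=R.from_quat([w[1],w[2],w[3],w[0]]).as_matrix();T[:3,3]=q['position']
    s=snapshot('wrist');return s,T@np.array(s['T_tool_cam'])
E
python3 - <<'E'
from h import *
s,T=wT();cv2.imwrite('pics/w2.png',s['pixels'][:,:,::-1])
for p in((.592,.015,.042),(.444,.033,.042)):print(proj(s,p,T).round(0))
E
```

```text
time: 2.05
position: [0.5194, 0.0923, 0.0105]
tcp_rot: [-0.001, 0.693, 0.721, -0.0]
contact_force: [-0.4, 0.4, -0.8]
grip_width: 0.094
time: 2.25
position: [0.5201, 0.0925, 0.0121]
tcp_rot: [-0.001, 0.694, 0.72, -0.0]
contact_force: [1.0, -0.7, -0.2]
grip_width: 0.0944
[440. 412.]
[176. 375.]
```

View pics/w2.png

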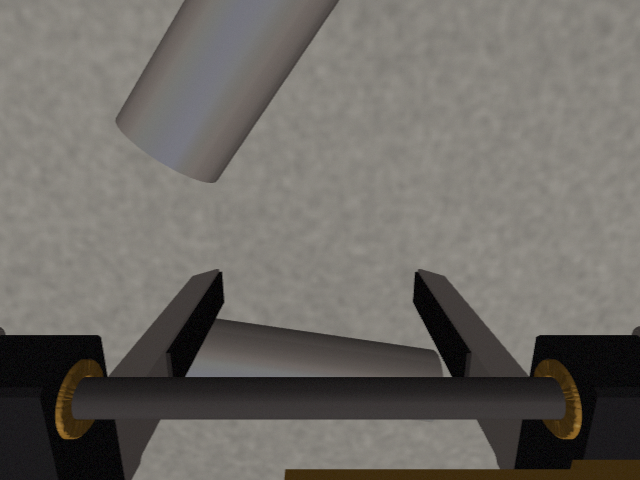

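Wrist view: the fingers straddle the lane behind the stub, whose visible far end is at (440,352). The stub lies just ahead of the tips, as measured. First nudge: the left finger meets the lagging end first, which also squares the stub to the V.

```bash
python3 -m handwheel '{"slide":[[0,-10,-2],[0,-10,-2],[0,-14,4],[0,-14,4],[0,20,-4]],"dr":[[0,0,0],[0,0,0],[0,0,0],[0,0,0],[0,0,0]]}'
python3 -m handwheel '{"slide":[[0,0,0],[0,0,0],[0,0,0]],"dr":[[0,0,0],[0,0,0],[0,0,0]]}' | head -2
cat >> h.py <<'E'
def stub(save=None,z=.021,roi=(200,150,440,330)):
    s=snap('top',save);im=cv2.medianBlur(s['pixels'],3).astype(int)
    # bluish bright steel
    m=((im[...,2]-im[...,0]>3)).astype(np.uint8)*255
    M=np.zeros_like(m);x0,y0,x1,y1=roi;M[y0:y1,x0:x1]=m[y0:y1,x0:x1]
    M=cv2.morphologyEx(M,cv2.MORPH_OPEN,np.ones((3,3),np.uint8))
    for c in cv2.findContours(M,cv2.RETR_EXTERNAL,cv2.CHAIN_APPROX_NONE)[0]:
        if cv2.contourArea(c)<150: continue
        r=cv2.minAreaRect(c);b=cv2.boxPoints(r);d=sorted([(np.linalg.norm(b[i]-b[(i+1)%4]),i) for i in range(4)])
        e=sorted([(b[i]+b[(i+1)%4])/2 for _,i in d[:2]],key=lambda q:q[1])
        P=[onz(s,q,z+.02) for q in e];v=P[0]-P[1]
        print(np.round(r[0]),np.round(r[1],1),'far',P[0].round(3)[:2],'near',P[1].round(3)[:2],'L',np.linalg.norm(v).round(3),'relyaw',round(np.arctan2(v[1],v[0])-A,3),'Vxy',toV((P[0]+P[1])/2).round(3))
E
python3 - <<'E'
from h import *
stub('top2')
E
```

```text
time: 2.8
position: [0.5221, 0.0558, 0.0137]
tcp_rot: [0.002, 0.698, 0.716, -0.0]
contact_force: [0.9, -0.2, -0.7]
grip_width: 0.094
time: 3.1
position: [0.5206, 0.0619, 0.0122]
[285. 250.] [ 8.4 74. ] far [0.591 0.013] near [0.442 0.03 ] L 0.15 relyaw -0.152 Vxy [-0.222 -0.022]
[258. 214.] [ 9.2 46.5] far [0.639 0.072] near [0.544 0.082] L 0.096 relyaw -0.147 Vxy [-0.275  0.055]
[396. 181.] [ 6.4 47.2] far [ 0.659 -0.255] near [ 0.655 -0.159] L 0.097 relyaw -1.56 Vxy [0.011 0.111]
```

View pics/top2.png

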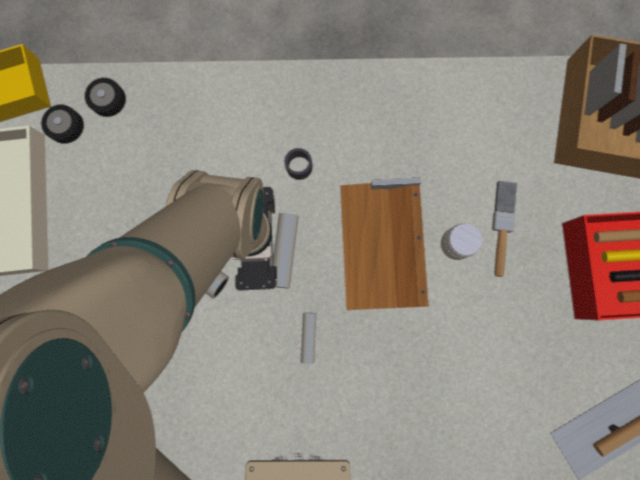

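The stub hasn't moved: the arm lags about a row, so the return stroke cancelled the contact. The detector finds it correctly at (285,250), 150 mm long. I'll nudge again with follow-through.

```bash
python3 -m handwheel '{"slide":[[0,-10,-2],[0,-10,3],[0,-8,5],[0,0,0],[0,15,-6]],"dr":[[0,0,0],[0,0,0],[0,0,0],[0,0,0],[0,0,0]]}'
python3 -m handwheel '{"slide":[[0,0,0],[0,0,0],[0,0,0]],"dr":[[0,0,0],[0,0,0],[0,0,0]]}' | head -2
python3 - <<'E'
from h import *
stub()
E
```

```text
time: 3.65
position: [0.5216, 0.0477, 0.0128]
tcp_rot: [0.001, 0.696, 0.718, 0.0]
contact_force: [-0.2, -0.6, -0.6]
grip_width: 0.094
time: 3.95
position: [0.5203, 0.0504, 0.0118]
[204. 292.] [37.  7.] far [0.47  0.186] near [0.396 0.184] L 0.074 relyaw -0.008 Vxy [-0.388 -0.099]
[286. 246.] [ 8.6 64.6] far [0.591 0.012] near [0.461 0.028] L 0.131 relyaw -0.153 Vxy [-0.221 -0.012]
[268. 215.] [ 8.4 45.9] far [0.637 0.049] near [0.544 0.066] L 0.095 relyaw -0.222 Vxy [-0.256  0.053]
[396. 181.] [ 6.2 47.2] far [ 0.659 -0.255] near [ 0.655 -0.159] L 0.097 relyaw -1.56 Vxy [0.011 0.111]
```

```bash
python3 -m handwheel '{"slide":[[0,-6,0],[0,-6,0],[0,0,0],[0,0,0]],"dr":[[0,0,0],[0,0,0],[0,0,0],[0,0,0]]}'
python3 - <<'E'
from h import *
stub()
s=snap('scene');s2=cv2.resize(s['pixels'][150:350,200:460],None,fx=3,fy=3);cv2.imwrite('pics/sc1.png',s2[:,:,::-1])
E
```

```text
time: 4.4
position: [0.5206, 0.0374, 0.012]
tcp_rot: [0.0, 0.695, 0.719, 0.0]
contact_force: [-0.4, 0.0, 1.0]
grip_width: 0.0935
[212. 281.] [60.7 13.8] far [0.515 0.186] near [0.398 0.148] L 0.123 relyaw 0.281 Vxy [-0.37  -0.077]
[288. 230.] [ 7.3 34.1] far [0.593 0.012] near [0.523 0.018] L 0.07 relyaw -0.116 Vxy [-0.214  0.019]
[278. 215.] [ 6.9 45.1] far [0.635 0.027] near [0.543 0.045] L 0.093 relyaw -0.225 Vxy [-0.234  0.051]
[396. 181.] [ 5.7 46.2] far [ 0.66  -0.253] near [ 0.655 -0.159] L 0.095 relyaw -1.561 Vxy [0.01  0.111]
```

View pics/sc1.png

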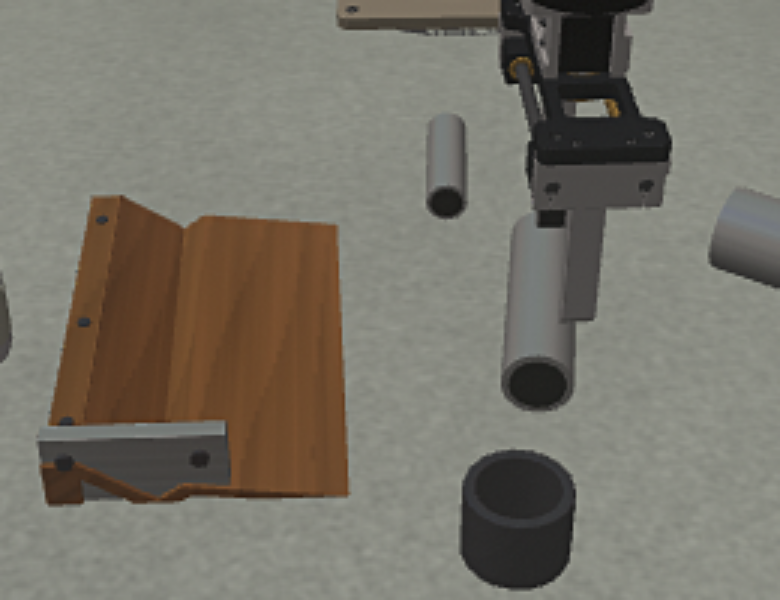

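The scene crop shows the far finger still just behind the stub's side (crop (580,310)), with the stub at (540,300). There's been no contact yet, so I'll nudge further.

```bash
python3 -m handwheel '{"slide":[[0,-10,0],[0,-12,6],[0,0,0],[0,0,0],[0,30,-6]],"dr":[[0,0,0],[0,0,0],[0,0,0],[0,0,0],[0,0,0]]}'
python3 -m handwheel '{"slide":[[0,30,0],[0,0,0],[0,0,0]],"dr":[[0,0,0],[0,0,0],[0,0,0]]}' | head -2
python3 - <<'E'
from h import *
stub()
E
```

```text
time: 5.0
position: [0.5217, 0.0416, 0.0128]
tcp_rot: [0.002, 0.697, 0.717, -0.0]
contact_force: [1.2, 0.5, 0.4]
grip_width: 0.0941
time: 5.3
position: [0.5203, 0.0768, 0.0119]
[285. 251.] [ 8.4 74.2] far [0.591 0.013] near [0.442 0.03 ] L 0.15 relyaw -0.152 Vxy [-0.222 -0.022]
[246. 213.] [10.3 46.5] far [0.642 0.096] near [0.546 0.105] L 0.096 relyaw -0.13 Vxy [-0.299  0.058]
[396. 181.] [ 6.4 47.2] far [ 0.659 -0.255] near [ 0.655 -0.159] L 0.097 relyaw -1.56 Vxy [0.011 0.11 ]
```

```bash
python3 - <<'E'
from h import *
s=snap('scene','sc2')
print('finger tip expected',proj(s,(.576,.0374,.012)),'seen 393,257')
print('stub far centre',onz(s,(379.3,277.7),.021))
t=snap('top');print('top: far centre', proj(t,(.592,.015,.021)), 'stub silhouettes at z=.021', [onz(t,q,.021).round(4) for q in((279.3,213.3),(298.3,215),(289.3,287.7),(270.7,285.3))])
s,T=wT();cv2.imwrite('pics/w3.png',s['pixels'][:,:,::-1])
E
```

```text
finger tip expected [389.7691001  276.12283905] seen 393,257
stub far centre [0.59076088 0.01710272 0.021     ]
top: far centre [289.26318454 215.19650318] stub silhouettes at z=.021 [array([0.5963, 0.0358, 0.021 ]), array([ 0.5922, -0.0038,  0.021 ]), array([0.4418, 0.0147, 0.021 ]), array([0.447 , 0.0527, 0.021 ])]
```

```bash
python3 -m handwheel '{"slide":[[0,-15,0],[0,-15,0],[0,-15,0],[0,-12,0],[0,0,0]],"dr":[[0,0,0],[0,0,0],[0,0,0],[0,0,0],[0,0,0]]}'
python3 - <<'E'
from h import *
s=snap('scene');s2=cv2.resize(s['pixels'][180:320,310:450],None,fx=4,fy=4);cv2.imwrite('pics/sc3.png',s2[:,:,::-1])
E
```

```text
time: 6.0
position: [0.5205, 0.0161, 0.0121]
tcp_rot: [0.0, 0.696, 0.718, -0.0]
contact_force: [-0.0, -0.2, 0.3]
grip_width: 0.094
```

View pics/sc3.png

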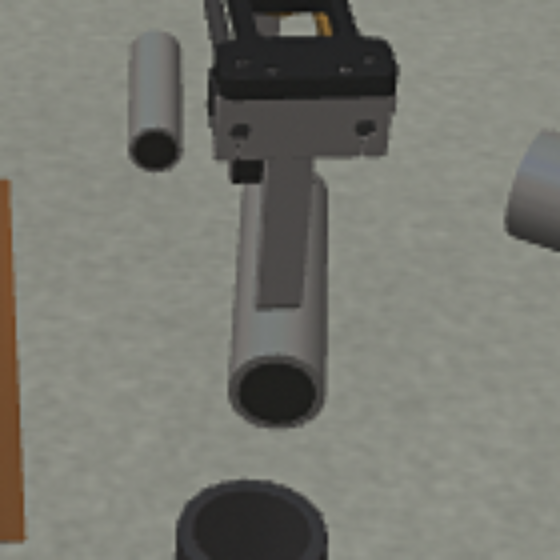

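The finger passes over the stub: its tip is at crop (280,305), drawn over the stub's top. So the open fingertips sit well above the TCP, because they retract when spread. I'll measure that height, then back off and lower.

```bash
python3 - <<'E'
from h import *
s=snap('scene')
for xx in (.57,.58):
    o,d=ray(s,(380.3,256.3));print('tip on x plane',xx,(o+d*(xx-o[0])/d[0]).round(4))
E
python3 -m handwheel '{"slide":[[0,20,0],[0,20,0],[0,20,0],[0,5,0],[0,0,0]],"dr":[[0,0,0],[0,0,0],[0,0,0],[0,0,0],[0,0,0]]}'
python3 -m handwheel '{"slide":[[0,0,-15],[0,0,-10],[0,0,0]],"dr":[[0,0,0],[0,0,0],[0,0,0]]}'
python3 - <<'E'
from h import *
s=snap('scene');s2=cv2.resize(s['pixels'][180:320,310:450],None,fx=4,fy=4);cv2.imwrite('pics/sc4.png',s2[:,:,::-1])
E
```

```text
tip on x plane 0.57 [0.57   0.0191 0.0514]
tip on x plane 0.58 [0.58   0.0176 0.0592]
time: 6.6
position: [0.5203, 0.0854, 0.0119]
tcp_rot: [-0.0, 0.693, 0.721, 0.0]
contact_force: [0.3, -0.5, 0.2]
grip_width: 0.0939
time: 6.9
position: [0.5193, 0.0828, -0.0142]
tcp_rot: [-0.001, 0.695, 0.719, -0.001]
contact_force: [-0.9, 0.0, -0.3]
grip_width: 0.0939
```

View pics/sc4.png

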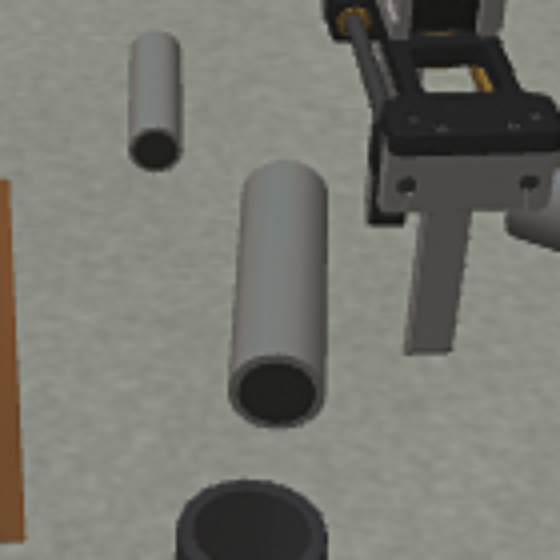

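Now the tip is at crop (430,352), at +y beside the stub and at about 28 mm height. Lowering 16 mm more puts it near 12 mm, below the stub's axis.

```bash
python3 -m handwheel '{"slide":[[0,0,-10],[0,0,-6],[0,0,0]],"dr":[[0,0,0],[0,0,0],[0,0,0]]}' | tail -4
python3 -m handwheel '{"slide":[[0,-10,0],[0,-10,0],[0,-10,3],[0,-5,3],[0,0,0]],"dr":[[0,0,0],[0,0,0],[0,0,0],[0,0,0],[0,0,0]]}'
python3 -m handwheel '{"slide":[[0,20,-6],[0,20,0],[0,0,0]],"dr":[[0,0,0],[0,0,0],[0,0,0]]}' | head -2
python3 - <<'E'
from h import *
stub()
E
```

```text
position: [0.5198, 0.0838, -0.0299]
tcp_rot: [-0.001, 0.694, 0.72, -0.001]
contact_force: [0.8, -0.1, -0.3]
grip_width: 0.0939
time: 7.75
position: [0.5212, 0.0471, -0.0223]
tcp_rot: [0.001, 0.695, 0.719, 0.0]
contact_force: [0.7, 0.3, 0.9]
grip_width: 0.0941
time: 8.05
position: [0.5204, 0.0925, -0.0292]
[303. 250.] [ 7.7 74.1] far [ 0.592 -0.016] near [ 0.442 -0.012] L 0.15 relyaw -0.058 Vxy [-0.187 -0.022]
[240. 220.] [ 9.6 43.4] far [0.625 0.108] near [0.536 0.119] L 0.09 relyaw -0.16 Vxy [-0.312  0.045]
[396. 181.] [ 5.6 46.2] far [ 0.66  -0.253] near [ 0.655 -0.159] L 0.095 relyaw -1.56 Vxy [0.01  0.111]
```

It works: the stub rolled 35 mm and is now within 0.058 rad of the V. Next nudge.

```bash
python3 - <<'E'
from h import *
stub()
E
python3 -m handwheel '{"slide":[[0,-30,0],[0,-20,0],[0,-10,0],[0,-10,0],[0,-10,3]],"dr":[[0,0,0],[0,0,0],[0,0,0],[0,0,0],[0,0,0]]}' | head -2
python3 -m handwheel '{"slide":[[0,-4,3],[0,0,0],[0,25,-6],[0,25,0],[0,0,0]],"dr":[[0,0,0],[0,0,0],[0,0,0],[0,0,0],[0,0,0]]}' | head -2
python3 - <<'E'
from h import *
stub()
E
```

```text
[303. 250.] [ 7.5 74.1] far [ 0.592 -0.016] near [ 0.442 -0.012] L 0.15 relyaw -0.064 Vxy [-0.187 -0.022]
[242. 220.] [10.4 43.4] far [0.625 0.105] near [0.536 0.114] L 0.09 relyaw -0.143 Vxy [-0.308  0.045]
[396. 181.] [ 6.3 46.3] far [ 0.659 -0.253] near [ 0.655 -0.159] L 0.095 relyaw -1.561 Vxy [0.01  0.111]
time: 8.65
position: [0.5203, 0.0091, -0.0261]
time: 9.15
position: [0.5202, 0.0602, -0.0293]
[206. 265.] [45.1  9.2] far [0.534 0.19 ] near [0.444 0.172] L 0.092 relyaw 0.161 Vxy [-0.382 -0.044]
[326. 249.] [73.1  8.1] far [ 0.594 -0.058] near [ 0.445 -0.063] L 0.149 relyaw -0.004 Vxy [-0.14  -0.021]
[265. 221.] [ 8.  42.8] far [0.62  0.054] near [0.534 0.07 ] L 0.088 relyaw -0.222 Vxy [-0.261  0.04 ]
[396. 181.] [ 6.4 46.2] far [ 0.659 -0.253] near [ 0.655 -0.159] L 0.095 relyaw -1.561 Vxy [0.01  0.111]
```

Aligned (-0.004 rad) at Vx = -0.140. Now the approach onto the ramp, with the fingers following and rising with the slope.

```bash

python3 -m handwheel '{"slide":[[0,-30,0],[0,-30,0],[0,-15,0],[0,-12,0],[0,-12,1]],"dr":[[0,0,0],[0,0,0],[0,0,0],[0,0,0],[0,0,0]]}' | head -2
python3 -m handwheel '{"slide":[[0,-12,2],[0,-12,2],[0,-12,2],[0,-12,1],[0,0,0]],"dr":[[0,0,0],[0,0,0],[0,0,0],[0,0,0],[0,0,0]]}'
python3 - <<'E'
from h import *
stub(roi=(280,195,440,330))
E
```

```text
time: 9.7
position: [0.5204, -0.0446, -0.028]
time: 10.2
position: [0.521, -0.0938, -0.0205]
tcp_rot: [0.001, 0.695, 0.719, 0.0]
contact_force: [0.5, -1.2, 0.2]
grip_width: 0.0937
[341. 310.] [ 9.3 40.2] far [ 0.436 -0.096] near [ 0.358 -0.083] L 0.079 relyaw -0.192 Vxy [-0.116 -0.145]
[346. 228.] [53.6 10.3] far [ 0.593 -0.058] near [ 0.53  -0.146] L 0.109 relyaw 0.917 Vxy [-0.097  0.019]
```

```bash

python3 -m handwheel '{"slide":[[0,-12,1],[0,-12,1],[0,-12,1],[0,-12,0],[0,-8,0]],"dr":[[0,0,0],[0,0,0],[0,0,0],[0,0,0],[0,0,0]]}'
python3 -m handwheel '{"slide":[[0,0,0],[0,0,0],[0,0,0]],"dr":[[0,0,0],[0,0,0],[0,0,0]]}'
python3 - <<'E'
from h import *
s=snap('scene');s2=cv2.resize(s['pixels'][180:330,190:390],None,fx=4,fy=4);cv2.imwrite('pics/sc5.png',s2[:,:,::-1])
E
```

```text
time: 10.75
position: [0.5206, -0.1481, -0.0178]
tcp_rot: [-0.0, 0.694, 0.72, 0.0]
contact_force: [-0.1, 3.6, 3.7]
grip_width: 0.0937
time: 11.05
position: [0.5202, -0.148, -0.0183]
tcp_rot: [-0.0, 0.694, 0.72, -0.0]
contact_force: [-0.4, 0.3, -0.2]
grip_width: 0.0938
```

View pics/sc5.png

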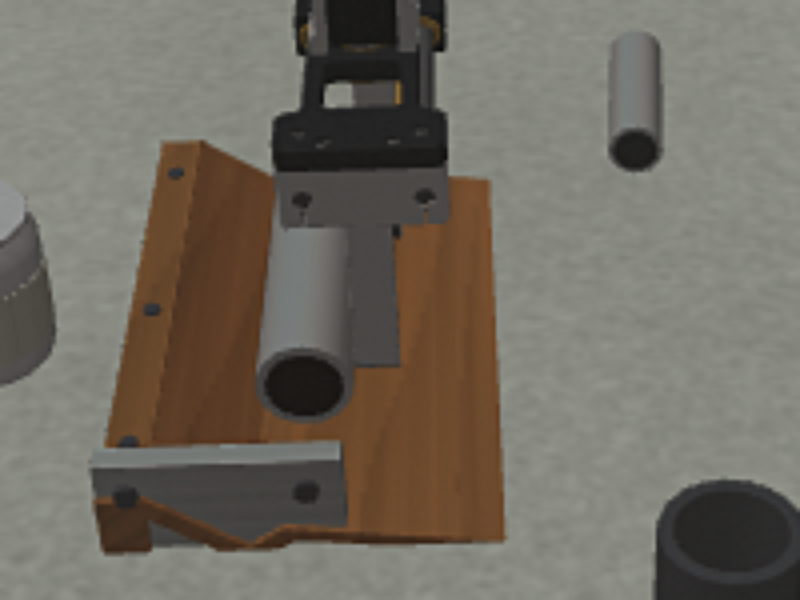

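The stub is on the upper ramp, far-end centre at crop (305,385), with the far finger touching behind it at (375,300).

```bash
cat >> h.py <<'E'
def farend(s=None,roi=(190,180,390,330)):
    s=s or snap('scene');im=s['pixels'];g=cv2.cvtColor(im,cv2.COLOR_RGB2GRAY);hsv=cv2.cvtColor(im,cv2.COLOR_RGB2HSV)
    m=((g<52)&(hsv[...,1]<90)).astype(np.uint8)*255
    x0,y0,x1,y1=roi;M=np.zeros_like(m);M[y0:y1,x0:x1]=m[y0:y1,x0:x1]
    M=cv2.morphologyEx(M,cv2.MORPH_OPEN,np.ones((3,3),np.uint8))
    for c in cv2.findContours(M,cv2.RETR_EXTERNAL,cv2.CHAIN_APPROX_NONE)[0]:
        if cv2.contourArea(c)<100: continue
        (u,v),(w,h)=cv2.minAreaRect(c)[:2]
        for z in(.021,.027,.032): print((round(u),round(v)),(round(w),round(h)),z,toV(onz(s,(u,v),z)).round(4))
E
python3 - <<'E'
from h import *
s=snap('scene');farend(s)
print('hand', toV(onz(s,(266.3,276.3),.032)))
for p in((-.015,-.15,.011),(-.015,.115,.011),(0,.115,.001),(.06,.115,.029),(-.105,-.15,0),(-.105,.115,0)):
    w=O+p[0]*np.array([np.sin(A),-np.cos(A)])+p[1]*np.array([np.cos(A),np.sin(A)]); q=proj(s,(*w,p[2]));print(p,((q-[190,180])*4).round(0))
E
```

```text
(372, 324) (10, 35) 0.021 [-0.1889  0.1622]
(372, 324) (10, 35) 0.027 [-0.1879  0.1681]
(372, 324) (10, 35) 0.032 [-0.187   0.1731]
(372, 312) (20, 29) 0.021 [-0.1936  0.1359]
(372, 312) (20, 29) 0.027 [-0.1925  0.1421]
(372, 312) (20, 29) 0.032 [-0.1917  0.1473]
(266, 276) (14, 19) 0.021 [-0.0192  0.0382]
(266, 276) (14, 19) 0.027 [-0.02    0.0455]
(266, 276) (14, 19) 0.032 [-0.0207  0.0515]
(280, 201) (42, 43) 0.021 [-0.0366 -0.2103]
(280, 201) (42, 43) 0.027 [-0.0372 -0.2004]
(280, 201) (42, 43) 0.032 [-0.0377 -0.1922]
hand [-0.0220686   0.05240681]
(-0.015, -0.15, 0.011) [314. 163.]
(-0.015, 0.115, 0.011) [284. 524.]
(0, 0.115, 0.001) [249. 544.]
(0.06, 0.115, 0.029) [ 92. 498.]
(-0.105, -0.15, 0) [490. 176.]
(-0.105, 0.115, 0) [506. 537.]
```

The model V-block outline lands on the image, for example crest (284,524) predicted against (285,525) seen. The stub is at Vx ≈ -0.021, just short of the crest, so a short push over.

```bash

python3 -m handwheel '{"slide":[[0,-5,0],[0,-5,0],[0,-3,0],[0,0,0],[0,0,0]],"dr":[[0,0,0],[0,0,0],[0,0,0],[0,0,0],[0,0,0]]}'
python3 -c "
from h import *
farend(roi=(240,240,290,320))"
```

```text
time: 11.65
position: [0.5204, -0.1617, -0.0181]
tcp_rot: [0.0, 0.694, 0.72, -0.0]
contact_force: [-0.7, -0.2, 0.4]
grip_width: 0.0938
(253, 279) (14, 18) 0.021 [0.0019 0.0453]
(253, 279) (14, 18) 0.027 [0.0009 0.0525]
(253, 279) (14, 18) 0.032 [0.0001 0.0584]
```

Seated: Vx = 0.001 at 27 mm height, far end at Vy = 0.0525, so it needs about 47 mm more slide. I'll back off, rise, go behind the free end, shut the fingers and come down in the V.

```bash
Z='"dr":[[0,0,0],[0,0,0],[0,0,0],[0,0,0],[0,0,0]]'
python3 -m handwheel '{"slide":[[0,12,0],[0,15,5],[0,10,30],[0,0,40],[0,0,40]],"dr":[[0,0,0],[0,0,0],[0,0,0],[0,0,0],[0,0,0]]}' | head -2
python3 -m handwheel '{"slide":[[-30,-20,0],[-30,-20,0],[-30,-20,0],[-35,-20,0],[0,0,0]],"dr":[[0,0,0],[0,0,0],[0,0,0],[0,0,0],[0,0,0]]}' 0 | head -2
python3 -m handwheel '{"slide":[[0,0,0],[0,0,0],[0,0,0],[0,0,0],[0,0,0]],"dr":[[0,0,0],[0,0,0],[0,0,0],[0,0,0],[0,0,0]]}'
python3 -c "
from h import *
farend(roi=(240,240,290,320));stub(z=.027,roi=(340,195,440,330))"
```

```text
time: 12.2
position: [0.5198, -0.1221, 0.0978]
time: 12.7
position: [0.3901, -0.2053, 0.097]
time: 13.2
position: [0.396, -0.2036, 0.0968]
tcp_rot: [-0.0, 0.694, 0.72, 0.0]
contact_force: [0.6, -0.1, -0.1]
grip_width: 0.0174
(253, 279) (14, 18) 0.021 [0.0019 0.0453]
(253, 279) (14, 18) 0.027 [0.0009 0.0525]
(253, 279) (14, 18) 0.032 [0.0001 0.0584]
[426. 289.] [ 9.3 50.8] far [ 0.478 -0.287] near [ 0.394 -0.23 ] L 0.101 relyaw -0.625 Vxy [ 0.055 -0.112]
[396. 231.] [44.1  7.4] far [ 0.597 -0.201] near [ 0.508 -0.204] L 0.09 relyaw 0.0 Vxy [0.003 0.006]
```

```bash

python3 -m handwheel '{"slide":[[0,0,0],[0,0,-25],[0,-1,-25],[0,0,-22],[0,0,0]],"dr":[[0,0,0],[0,0,0],[0,0,0],[0,0,0],[0,0,0]]}'
python3 -m handwheel '{"slide":[[10,0,0],[10,1,0],[10,0,0],[5,0,0],[5,0,0]],"dr":[[0,0,0],[0,0,0],[0,0,0],[0,0,0],[0,0,0]]}'
python3 -c "
from h import *
farend(roi=(235,240,290,320))"
```

```text
time: 13.8
position: [0.3937, -0.2042, 0.0231]
tcp_rot: [-0.002, 0.694, 0.72, -0.001]
contact_force: [-0.0, -0.1, 0.3]
grip_width: -0.0001
time: 14.3
position: [0.4366, -0.204, 0.0255]
tcp_rot: [0.0, 0.694, 0.72, 0.0]
contact_force: [-0.4, -0.9, -0.2]
grip_width: 0.0007
(253, 279) (14, 18) 0.021 [0.0019 0.0453]
(253, 279) (14, 18) 0.027 [0.0009 0.0525]
(253, 279) (14, 18) 0.032 [0.0001 0.0584]
```

Just about at the free end. Now a slow push along the V.

```bash

python3 -m handwheel '{"slide":[[5,0,0],[5,0,0],[5,0,0],[5,1,0],[0,0,0]],"dr":[[0,0,0],[0,0,0],[0,0,0],[0,0,0],[0,0,0]]}'
python3 -c "
from h import *
farend(roi=(225,230,290,320))"
```

```text
time: 14.85
position: [0.4565, -0.2029, 0.0249]
tcp_rot: [0.0, 0.694, 0.72, 0.0]
contact_force: [-0.0, -0.0, -0.4]
grip_width: 0.0003
(253, 279) (14, 18) 0.021 [0.0019 0.0453]
(253, 279) (14, 18) 0.027 [0.0009 0.0525]
(253, 279) (14, 18) 0.032 [0.0001 0.0584]
```

No movement, so the shut tips may also be above the stub. I'll look.

```bash
python3 - <<'E'
from h import *
s=snap('scene');s2=cv2.resize(s['pixels'][160:310,190:390],None,fx=4,fy=4);cv2.imwrite('pics/sc6.png',s2[:,:,::-1])
print((proj(s,(.469,-.2029,.025))-[190,160])*4,(proj(s,(.469,-.2029,.065))-[190,160])*4)
E
```

```text
[272.79165553 304.29514421] [265.88468841 234.34349623]
```

View pics/sc6.png

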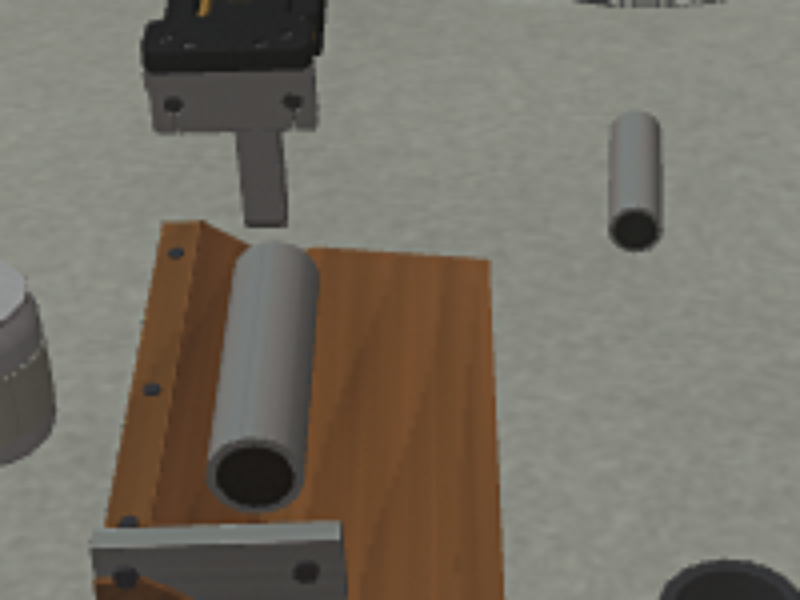

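The shut finger's tip is at crop (265,226), which matches 65 mm height. So the tips are always about 40 mm short of the reported TCP. I'll back off, lower by 43 mm, then push.

```bash

python3 -m handwheel '{"slide":[[-30,-1,0],[-30,-1,0],[0,0,0],[0,0,-20],[0,0,-20]],"dr":[[0,0,0],[0,0,0],[0,0,0],[0,0,0],[0,0,0]]}'
python3 -m handwheel '{"slide":[[0,0,-2],[0,0,0],[10,0,0],[10,0,0],[10,0,0]],"dr":[[0,0,0],[0,0,0],[0,0,0],[0,0,0],[0,0,0]]}'
python3 -m handwheel '{"slide":[[5,0,0],[5,0,0],[5,1,0],[5,0,0],[0,0,0]],"dr":[[0,0,0],[0,0,0],[0,0,0],[0,0,0],[0,0,0]]}'
python3 -c "
from h import *
farend(roi=(225,230,290,320))"
```

```text
time: 15.45
position: [0.3969, -0.2057, -0.0149]
tcp_rot: [0.001, 0.694, 0.72, 0.001]
contact_force: [-0.1, -0.4, -0.6]
grip_width: 0.0006
time: 15.95
position: [0.4277, -0.2053, -0.0163]
tcp_rot: [0.001, 0.694, 0.72, 0.0]
contact_force: [-0.8, -0.6, 0.2]
grip_width: 0.0005
time: 16.45
position: [0.4434, -0.2037, -0.0172]
tcp_rot: [-0.002, 0.694, 0.72, -0.001]
contact_force: [-4.7, -0.0, 1.8]
grip_width: 0.0003
(253, 282) (14, 18) 0.021 [0.0014 0.0533]
(253, 282) (14, 18) 0.027 [0.0004 0.0603]
(253, 282) (14, 18) 0.032 [-0.0005  0.0663]
```

It slides now (far end at 0.060). I'll continue until it touches the plate.

```bash

python3 -m handwheel '{"slide":[[6,0,0],[6,0,0],[6,1,0],[6,0,0],[6,0,0]],"dr":[[0,0,0],[0,0,0],[0,0,0],[0,0,0],[0,0,0]]}'
python3 -m handwheel '{"slide":[[3,0,0],[2,0,0],[2,0,0],[0,0,0]],"dr":[[0,0,0],[0,0,0],[0,0,0],[0,0,0]]}'
python3 -c "
from h import *
farend(roi=(225,230,290,320))"
```

```text
time: 17.0
position: [0.4751, -0.2026, -0.0172]
tcp_rot: [-0.001, 0.694, 0.72, -0.0]
contact_force: [-5.1, 0.6, -0.4]
grip_width: 0.0004
time: 17.4
position: [0.4828, -0.2028, -0.0171]
tcp_rot: [-0.0, 0.694, 0.72, 0.0]
contact_force: [-1.9, 0.7, -1.0]
grip_width: 0.0006
```

```bash

python3 -m handwheel '{"slide":[[2,0,0],[2,0,0],[0,0,0]],"dr":[[0,0,0],[0,0,0],[0,0,0]]}' | grep -E 'pos|force'
python3 -m handwheel '{"slide":[[2,0,0],[0,0,0],[0,0,0]],"dr":[[0,0,0],[0,0,0],[0,0,0]]}'| grep -E 'pos|force'
```

```text
position: [0.4862, -0.203, -0.0171]
contact_force: [-3.7, 1.1, 0.9]
position: [0.4861, -0.2027, -0.0172]
contact_force: [-7.1, 1.5, 3.1]
```

```bash

python3 -m handwheel '{"slide":[[2,0,0],[1,0,0],[0,0,0]],"dr":[[0,0,0],[0,0,0],[0,0,0]]}' | grep -E 'pos|force'
python3 -m handwheel '{"slide":[[-5,0,0],[-15,0,0],[-30,0,0],[-20,0,20],[0,0,40]],"dr":[[0,0,0],[0,0,0],[0,0,0],[0,0,0],[0,0,0]]}'| grep -E 'pos|force'
python3 -m handwheel '{"slide":[[0,40,40],[0,40,30],[0,40,0],[0,40,0],[0,0,0]],"dr":[[0,0,0],[0,0,0],[0,0,0],[0,0,0],[0,0,0]]}'| grep -E 'pos|force'
python3 - <<'E'
from h import *
stub(z=.027,roi=(360,195,415,330))
s=snap('top');t=snap('scene')
a=cv2.resize(s['pixels'][160:320,250:450],None,fx=2,fy=2);b=cv2.resize(t['pixels'][180:340,200:400],None,fx=2,fy=2)
cv2.imwrite('pics/fin.png',np.hstack([a,b])[:,:,::-1])
E
```

```text
position: [0.4858, -0.2026, -0.0172]
contact_force: [-12.5, 2.3, 7.8]
position: [0.4186, -0.2031, 0.0421]
contact_force: [0.4, -0.9, -0.0]
position: [0.4244, -0.0419, 0.1092]
contact_force: [0.7, 0.3, -0.7]
[396. 226.] [62.4  7.8] far [ 0.627 -0.201] near [ 0.5   -0.205] L 0.127 relyaw -0.006 Vxy [0.004 0.017]
```

View pics/fin.png

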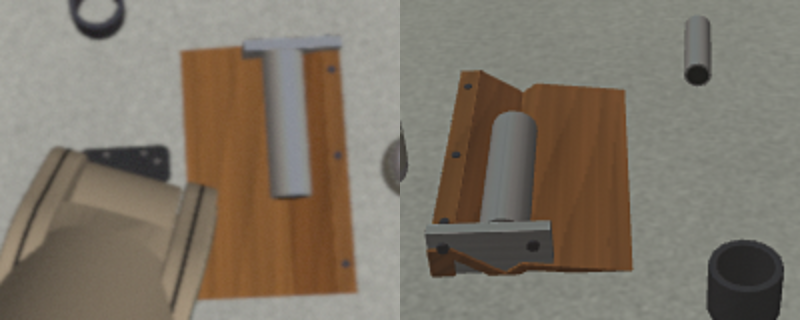

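The stub lies in the V against the stop plate, with its near end at x = 0.500 m (expected about 0.496), parallel to the V, and the arm is clear. Handing in.

```bash
python3 -c "
from rig import *
print(finish_job())"
```

```text
the job is handed in; nothing more can be done
None
```

I rolled the middle-sized stub with finger nudges about 80 mm along the table. I then pushed it up the ramp and over the crest into the V, and slid it by its free end until it met the stop plate. The job is handed in, at about 19 s of the 61 s allowed; no verdict was reported.

**Last checks**
- **Against the stop:** at the end of the push the tool held at x = 0.486 m while the force rose from 4 to 12.5 N. The final picture shows the stub against the plate.
- **In the V:** its axis was about 1 mm from the V's middle plane when it dropped in (scene view, 27 mm height). After the slide it was within about 0.006 rad of parallel to the V.
- **Robot and bystanders:** the arm was clear of everything. I did not measure the tin, coupling or paintbrush at the end. None was in the tool's path, and the coupling looks in its place in the final picture.

**What failed or disagreed**
- **Fingertip height:** the real fingertips sit about 40 mm above the reported TCP. My first nudges and the first end-push passed over the stub without touching it, and I corrected for that from the images.
- **Top-view readings at the end:** the top view put the axis 4 mm off the middle plane and gave a visible length of 127 mm. I put that down to the plate hiding the far end and the lighting on the stub, and did not check it further. The near end was at 0.500 m, against about 0.496 m expected.
- **Roll angle:** I judged this from distance travelled, not from the stub itself. The nudges on the table were short. On the ramp I followed with a nearly continuous push, so some skidding there can't be ruled out.

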